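# Clamp a bracket in the welding fixture

## Task

Slide the loose bracket on the welding fixture up against both brass stops, so that it lies flat and square to them, and then wind the red-handled crank clockwise (seen from above) until the clamp stops tight on the bracket. Do not wrench the crank once it has stopped, leave the other things on the bench where they are, and let go of everything at the end.

Things in the scene. Friction and masses are not known exactly. Their poses are not given: they have to be found in the camera images.
- fixture: Fixed welding fixture: dark steel base plate 300 x 190 x 15 mm (from x = -165 to +135, y = +-95, top 15 mm above the bench). Origin on the bench plane; x runs along the plate from the open loading end (-x) to the blue clamp column (+x, from x = 95); y to the left seen along +x
- end_stop (a point): top middle of the face of the brass end stop, which stands 14 mm above the base plate across its x axis; the face looks to the fixture's -x, is at x = +75 and 70 mm wide; axes as the fixture's
- side_rail (a point): top middle of the face of the brass side rail, 14 mm above the base plate, 190 mm long, along the fixture's x; the face looks to the fixture's -y and is at y = +40 (the rail spans x = -130 to +60); axes as the fixture's
- bridge_end (a point): middle of the near end of the blue clamp arm's top, 80 mm above the bench; the arm is 36 mm wide, 20 mm thick, and runs from here 115 mm along the fixture's +x to the column; axes as the fixture's
- screw (a point): on the clamp screw's axis at the arm's top: x = +40, y = 0 of the fixture, 80 mm above the bench; axes as the fixture's
- seat (a point): on the fixture at x = 0, y = 0, 19 mm above the bench: where the centre of the bracket's plate lies when the bracket is against both stops; axes as the fixture's
- bracket: the loose bracket to clamp: bright steel plate 150 (x) x 80 (y) x 8 mm, about 0.7 kg, with a bent-rod handle (8 mm rod) standing across it at x = -30, 56 mm wide, 40 mm high above the underside. Origin at the centre of the plate's underside. It starts lying on the fixture plate, short of both stops (to -x and -y of its seat) and slightly askew, with its x axis roughly along the fixture's
- bracket_center (a point): centre of the bracket's plate, half-way up its 8 mm
- clamp: the clamp screw's steel spindle (14 mm diameter) with a black rubber foot (26 mm diameter) at its lower end; it goes straight down at x = +40, y = 0 of the fixture, through the arm. It does not turn, only rises and falls as the crank is turned (12 mm a turn). Origin on the axis, 20 mm above the foot's underside
- hub (a point): centre of the top of the crank's hub (28 mm diameter), on the screw's axis above the arm
- handle (a point): middle of the upright red crank handle (14 mm diameter, 42 mm tall: 21 mm above and below this point), 50 mm from the screw's axis, a free-turning sleeve on the outer end of a flat steel crank bar 14 mm wide, whose top is level with the handle's lower end
- finished_center (a point): a finished bracket, the same as the one to clamp, lying on the bench beside the fixture
- hammer: ball hammer lying on the bench
- wrench: open wrench lying on the bench
- sander: pneumatic sander with a brown disc, about 190 mm long, lying on the bench
- gauge: brass gauge block 50 x 30 x 30 mm
- can: orange spray can, 60 mm diameter, 140 mm tall
- crank: the crank (hub, bar, red handle); origin on the axis under the 20 mm hub, x along the bar to the handle. Clockwise from above lowers crank and foot 12 mm a turn. It starts at some angle, one and a quarter to two turns from tight. Running free takes up to about 5 N at the handle; with the foot on the bracket it rises by a few N, then comes a firm stop. It stays where it is left
Not all that is in view belongs to the job. Leave any purple or turquoise look-alike of the bracket alone.

How it is judged (in metres and radians):
On the way, in this order (a step that is already met when the one before it is completed fails the run):
1. the bracket lies against both stops, square, not yet clamped (x of bracket_center in the frame of seat between -0.004 and 0.004 m and y of bracket_center in the frame of seat between -0.004 and 0.004 m and z of bracket_center in the frame of seat between -0.004 and 0.003 m and angle between the x axis of bracket and the x axis of fixture, either way round below 0.035 rad and contact force between clamp and bracket below 2 N), for 0.2 s.
2. the clamp is tight on the seated bracket (x of bracket_center in the frame of seat between -0.004 and 0.004 m and y of bracket_center in the frame of seat between -0.004 and 0.004 m and z of bracket_center in the frame of seat between -0.004 and 0.003 m and angle between the x axis of bracket and the x axis of fixture, either way round below 0.035 rad and contact force between clamp and bracket above 50 N), for 0.2 s.
At the end, for the whole second after the job is handed in: The bracket lies flat against both stops (centre within 4 mm of the seat along and across, within 2 degrees of square), the clamp foot presses on it with more than 50 N, and everything is at rest and released (all of step 2 and linear speed of bracket below 0.01 m/s and linear speed of clamp below 0.005 m/s); the robot touches nothing.
It fails at once if the crank is wrenched with more than 60 N (contact force between crank and anything else above 60 N).
It fails at once if another thing on the bench is moved by more than 30 mm (distance of any of finished_center, hammer, wrench, sander, gauge, can from where it was at the start of the episode above 0.03 m).
It also fails if it takes over 69 s, if anything falls off the work surface, if the arm or the gripper's body presses on something with over 40 N, if the wrist force passes 120 N, or if a joint passes its speed limit or range.

## Robot

A 6-joint arm with a two-finger parallel gripper is mounted at the origin on the work surface. World frame = base frame: x ahead of the robot, y to its left, z up, the work surface at z = 0. Lengths are in mm, angles in degrees, forces in N, time in s.
With the tool pointing down it reaches from about 375 to 900 mm from the base axis. Payload 3.1 kg.
Tool frame: the origin (TCP) lies on the front face of the gripper's body, between the roots of the fingers; the fingertips stand 70 mm ahead of it and the grasp point (between the pads) lies 51 mm ahead of it; z points along the fingers, x is the direction in which the jaws open and shut, and the axes are right-handed (so a half turn about z gives the same grasp; the last joint's range is limited). The gripper opens to 87 mm and grips with 3 to 60 N. Pads are 19 mm wide; open, the fingers measure 117 mm over their backs; the gripper's body (75 mm by 190 mm) begins 51 mm behind the grasp point.
Start: joints at [53.944, 30.224, 82.088, -0, 67.689, -10.227], TCP at [272.262, 562.557, 292.248] pointing down, gripper open.
Joint ranges: [-176.69, 176.69], [-43.24, 126.21], [12.49, 139.97], [-82, 262], [0, 151.66], [-163.58, 163.58]. Speed limits (degrees/s): [159.86, 159.86, 180, 180, 180, 180].

## Interface

Orientations are given as [roll, pitch, yaw] about the fixed x, y, z axes, in that order (R = Rz(yaw) Ry(pitch) Rx(roll)).
In Python, from rig import robot gives the robot as it stands.
- The arm moves only by the tool drive_tool, never from a script. Its argument "series" is a list of rows, each a list of 3 entries, a list of its own where there are three numbers: the shift along the tool's x, y, z in m, then the turn, a rotation vector about the tool's x, y, z in degrees, then the closure, from -1 (fully open) to 1 (shut). In form: [[[dx, dy, dz], [ax, ay, az], claw], ...]. A call has 1 to 8 rows; each row is the pose to reach, as a shift and turn from the pose measured when the call began, along the tool's axes at that moment; what a row does not reach only later rows make up. A row lasts 1/8 s, in which the tool goes at most 62.5 mm and 10.7 degrees, less where a joint would pass 70% of its speed; a pose out of reach is approached as far as the arm can. A call with a gripper value outside its range is refused whole. The fingers move at their own pace and stop on an object; "force" is the grip in N (left out, the last holds). Time passes only in rows, so rows that repeat a pose let the fingers close. It gives the time, the measured TCP pose, the force and the opening at its end, in the units of the state.
- robot.get_state(): the state, without advancing time (a new reading comes with each control period).
- robot.grab_frame(name): name is "scene" or "top" or "wrist"; returns the picture (420x560x3 uint8, red, green, blue); there is no depth.
- robot.calibration(name): a dict with "vfov" (degrees; the focal length in pixels is half the picture's height over the tangent of half this angle, whatever the lens; pixels are square), "cx", "cy" (the principal point, pixels), "origin" and "orientation" of the camera in the world; the wrist camera has in their place "mount" (4x4, takes a point from camera to tool coordinates, whose origin is the TCP and whose axes are the tool frame's). Camera axes: x right, y down, z forward; pixel columns grow to the right and rows downward; lengths in mm; the calibration is good to about 2 mm. A picture is of the moment at which its call begins: read the wrist's pose just before it. calibration takes no time and is no camera call.
- robot.job_done(): hands the job in, once; it reports no verdict.
The state is a dict: "clock": time; "joint_pos": joint angles; "qd": joint speeds; "effort": joint torques, N m; "eef_pos": TCP position; "tcp_rot": TCP orientation; "contact_force": force on the tool from outside, world axes, zero at the start; "torque": the same for the moment, N m; "gripper_width": finger opening in mm.
Only numpy, scipy, OpenCV 4.12 (cv2) and the standard library are available. Lean on these libraries where they do the work, as an engineer would, in place of code of your own. Each camera call takes 0.05 s, during which the arm holds its last target. There are 200 camera calls.

## Working session

There is one attempt and no reset: what is moved stays moved. The work goes in short steps, Python scripts to look and compute and a tool call to move; the robot and the scene stay as the last step left them, time stands still between calls to the robot, and variables do not carry over. Pictures are saved under pics/ and viewed, about 8 in all and at most 12, crops included, and the job is handed in when it is done.

Besides the shell and the picture viewer there is one more tool, called as name([rows], argument=value, ...), one row to a line, values as JSON. drive_tool: Moves the arm, as the interface text tells. Its arguments: {"type":"object","properties":{"series":{"type":"array"},"force":{"type":"number"}},"required":["series"]}

```bash
mkdir -p pics; ls
python3 - <<'E'
from rig import robot
import cv2
for n in("scene","top"):
    cv2.imwrite(f"pics/{n}0.png",robot.grab_frame(n)[:,:,::-1]); print(n,robot.calibration(n))
print(robot.calibration("wrist")); print(robot.get_state())
E
```

```text
pics
scene {'vfov': 47.69873205509408, 'cx': 284.4259714019822, 'cy': 216.9383451525324, 'origin': array([1189.25689807,  279.8964745 , 1072.48380787]), 'orientation': array([-143.84698683,   -0.54887638,  114.26678782])}
top {'vfov': 52.724231975881786, 'cx': 280.2334012164706, 'cy': 208.5578094698604, 'origin': array([ 352.27686357,  -37.64224443, 1201.95105335]), 'orientation': array([-169.3160014 ,    1.27419484,  -89.18940031])}
{'vfov': 71.1767031914693, 'cx': 278.40705498707706, 'cy': 213.1078903873993, 'mount': array([[ 9.99998292e-01,  1.39934022e-03,  1.20714291e-03,
        -8.95533797e-01],
       [-1.64786010e-03,  9.70856546e-01,  2.39655696e-01,
        -6.46658279e+01],
       [-8.36602743e-04, -2.39657276e-01,  9.70857194e-01,
        -9.13509512e+01],
       [ 0.00000000e+00,  0.00000000e+00,  0.00000000e+00,
         1.00000000e+00]])}
{'clock': 0.1, 'joint_pos': array([ 5.39452926e+01,  3.02736061e+01,  8.21482397e+01,  5.81765239e-04,
        6.76871209e+01, -1.02267360e+01]), 'qd': array([ 0.03419911, -0.03879696, -0.21839083, -0.08407607, -0.02501981,
        0.04489441]), 'effort': array([-3.81133677e-04, -4.40984988e+01, -1.77149338e+01,  6.34631119e-02,
        5.33719850e-02, -2.82930893e-05]), 'eef_pos': array([271.95608998, 562.16530968, 291.37416564]), 'tcp_rot': array([-1.79980124e+02,  1.07140095e-01,  6.41718258e+01]), 'contact_force': array([ 0.60422754, -0.19489077,  0.36128251]), 'torque': array([ 0.00517399,  0.00822311, -0.00704887]), 'gripper_width': 87.13437253677085}
```

View pics/scene0.png

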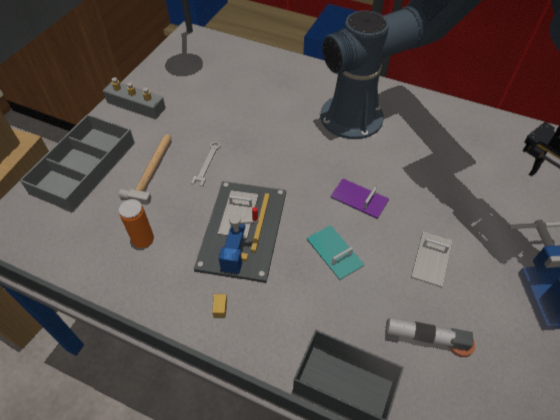

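View pics/top0.png

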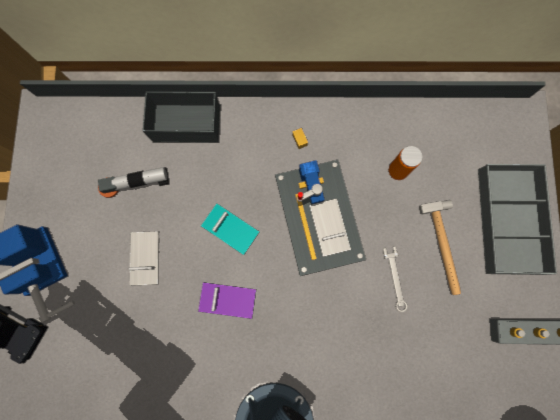

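The scene shows the fixture at about (243,230); the top view has it at (320,217), with the bracket to clamp at (328,227) and the red handle at (300,196). Bracket-like things in the top view:
- white on the fixture plate (328,227)
- white on the bench (144,258), the finished one
- turquoise (230,228) and purple (227,300), the look-alikes

The one on the fixture is the bracket to clamp. I'll confirm it in an enlarged crop.

Run:
```python
import cv2
im=cv2.imread("pics/top0.png")[150:285,260:380]
cv2.imwrite("pics/c1.png",cv2.resize(im,None,fx=4.4,fy=4.4,interpolation=cv2.INTER_CUBIC))
```

```text
(no output)
```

View pics/c1.png

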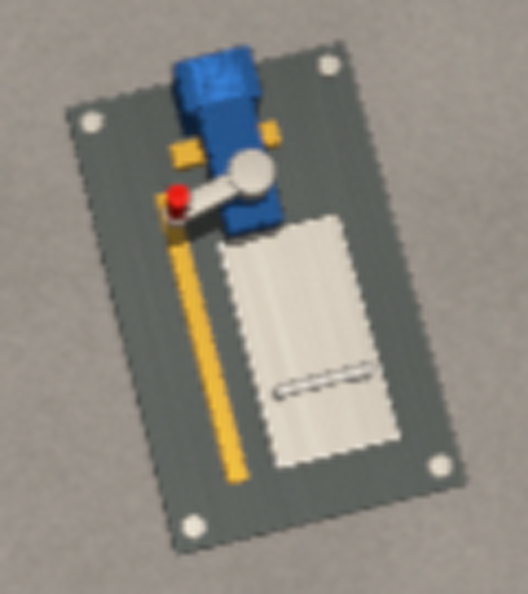

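The crop confirms it: a white bracket on the dark plate, beside the brass rail and below the blue arm. Plate corners in the crop are (66,107), (343,42), (467,484) and (175,553). Bracket corners are (219,242), (340,215), (400,437) and (278,467). The red handle top is at (178,190) and the hub at (253,172).

```bash
cat > h.py <<'E'
import numpy as np, cv2
from scipy.spatial.transform import Rotation as R
from rig import robot
def cam(n,st=None):
    c=robot.calibration(n); f=210/np.tan(np.radians(c['vfov']/2))
    if n=='wrist':
        T=np.eye(4);T[:3,:3]=R.from_euler('xyz',st['tcp_rot'],degrees=True).as_matrix();T[:3,3]=st['eef_pos'];T=T@c['mount'];return f,c['cx'],c['cy'],T[:3,:3],T[:3,3]
    return f,c['cx'],c['cy'],R.from_euler('xyz',c['orientation'],degrees=True).as_matrix(),c['origin']
def ray(C,uv,z):
    f,cx,cy,M,o=C; uv=np.atleast_2d(np.array(uv,float))
    d=np.c_[(uv[:,0]-cx)/f,(uv[:,1]-cy)/f,np.ones(len(uv))]@M.T
    return o+d*((z-o[2])/d[:,2])[:,None]
def proj(C,P):
    f,cx,cy,M,o=C; q=(np.atleast_2d(P)-o)@M; return np.c_[cx+f*q[:,0]/q[:,2],cy+f*q[:,1]/q[:,2]]
def fit2(model,pts): # rigid 2D: pts = Rot(th) model + t
    mc,pc=model.mean(0),pts.mean(0);A=(model-mc);B=(pts-pc)
    th=np.arctan2((A[:,0]*B[:,1]-A[:,1]*B[:,0]).sum(),(A*B).sum());c,s=np.cos(th),np.sin(th)
    Q=np.array([[c,-s],[s,c]]);t=pc-Q@mc;return th,t,np.linalg.norm(A@Q.T+pc-pts,axis=1)
E
python3 - <<'E'
from h import *
C=cam('top'); p=lambda L:np.array([260,150])+(np.array(L,float)+.5)/4.4-.5
fx=ray(C,p([(66,107),(343,42),(467,484),(175,553)]),15)[:,:2]
th,t,e=fit2(np.array([[135,95],[135,-95],[-165,-95],[-165,95.]]),fx); print('fixture',np.degrees(th),t,e)
br=ray(C,p([(219,242),(340,215),(400,437),(278,467)]),23)[:,:2]
tb,b,e=fit2(np.array([[75,40],[75,-40],[-75,-40],[-75,40.]]),br); print('bracket',np.degrees(tb),b,e)
Q=np.array([[np.cos(th),-np.sin(th)],[np.sin(th),np.cos(th)]])
print('in fixture',Q.T@(b-t)); rod=ray(C,p([(277,391),(371,369)]),55)[:,:2]; print('rod',rod,(rod-t)@Q)
print('screw',Q@[40,0]+t)
for z in(105,112,118): print(z,(ray(C,p([(253,172)]),z)[:,:2]-t)@Q)
for z in(130,140,150): print(z,(ray(C,p([(178,190)]),z)[:,:2]-t)@Q)
E
```

```text
fixture 14.262066537318757 [ 570.53136738 -114.86852655] [0.83421189 1.54185477 0.08197904 1.3661533 ]
bracket 14.27185867525369 [ 524.16902801 -148.0009227 ] [0.44215826 1.68764352 1.19864445 1.04447906]
in fixture [-53.09581919 -20.68951839]
rod [[ 486.88720034 -125.11207648]
 [ 501.19460283 -183.07112132]] [[-83.5897486   10.67852625]
 [-84.00195396 -49.01890026]]
screw [ 609.2985293  -105.01423021]
105 [[43.466362   -3.37515939]]
112 [[41.96056873 -2.53288929]]
118 [[40.66988879 -1.81094349]]
130 [[38.02843629 45.14870585]]
140 [[35.87786364 45.92734217]]
150 [[33.72729099 46.70597849]]
```

```bash
cat >> h.py <<'E'
def delta(p,yaw): # print shift(m) and turn from the present pose to TCP p, tool down with yaw
    s=robot.get_state();M=R.from_euler('xyz',s['tcp_rot'],degrees=True);T=R.from_euler('xyz',[180,0,yaw],degrees=True)
    return np.round(M.inv().apply(np.array(p)-s['eef_pos'])/1e3,4),np.round((M.inv()*T).as_rotvec(degrees=True),1)
E
python3 - <<'E'
from h import *
print(delta([400,200,290],104.3),delta([494,-154,260],104.3))
E
```

```text
(array([-0.2702,  0.273 ,  0.0018]), array([ -0.1,   0.1, -40.1])) (array([-0.5478,  0.5119,  0.0322]), array([ -0.1,   0.1, -40.1]))
```

drive_tool([
  [[-0.548,0.512,0.032],[0,0,-40.1],-1],
  [[-0.548,0.512,0.032],[0,0,-40.1],-1],
  [[-0.548,0.512,0.032],[0,0,-40.1],-1],
  [[-0.548,0.512,0.032],[0,0,-40.1],-1],
  [[-0.548,0.512,0.032],[0,0,-40.1],-1],
  [[-0.548,0.512,0.032],[0,0,-40.1],-1],
  [[-0.548,0.512,0.032],[0,0,-40.1],-1],
  [[-0.548,0.512,0.032],[0,0,-40.1],-1],
])

```text
clock: 1.1
eef_pos: [417.7, 92.6, 271.3]
tcp_rot: [-179.9, 0.1, 104.3]
contact_force: [1.3, -0.2, 0.1]
gripper_width: 86.9
```

Run:
```python
from h import *
print(delta([494,-154,260],104.3))
```

```text
(array([-0.2578,  0.0132,  0.0116]), array([-0.1,  0.1, -0. ]))
```

drive_tool([
  [[-0.258,0.013,0.012],[0,0,0],-1],
  [[-0.258,0.013,0.012],[0,0,0],-1],
  [[-0.258,0.013,0.012],[0,0,0],-1],
  [[-0.258,0.013,0.012],[0,0,0],-1],
  [[-0.258,0.013,0.012],[0,0,0],-1],
  [[-0.258,0.013,0.012],[0,0,0],-1],
])

```text
clock: 1.85
eef_pos: [493.4, -154.4, 259.0]
tcp_rot: [-179.9, -0.0, 104.2]
contact_force: [-0.6, -0.1, 0.0]
gripper_width: 87.2
```

Run:
```python
from h import *
s=robot.get_state(); im=robot.grab_frame('wrist')[:,:,::-1]; np.save('s1.npy',s,allow_pickle=True); print(s['eef_pos'],s['tcp_rot'])
cv2.imwrite('pics/w1raw.png',im); cv2.imwrite('pics/w1.png',cv2.resize(im,None,fx=1.42,fy=1.42,interpolation=cv2.INTER_CUBIC))
```

```text
[ 493.38976248 -154.37472487  259.04111525] [-1.79871667e+02 -1.93893390e-02  1.04181168e+02]
```

View pics/w1.png

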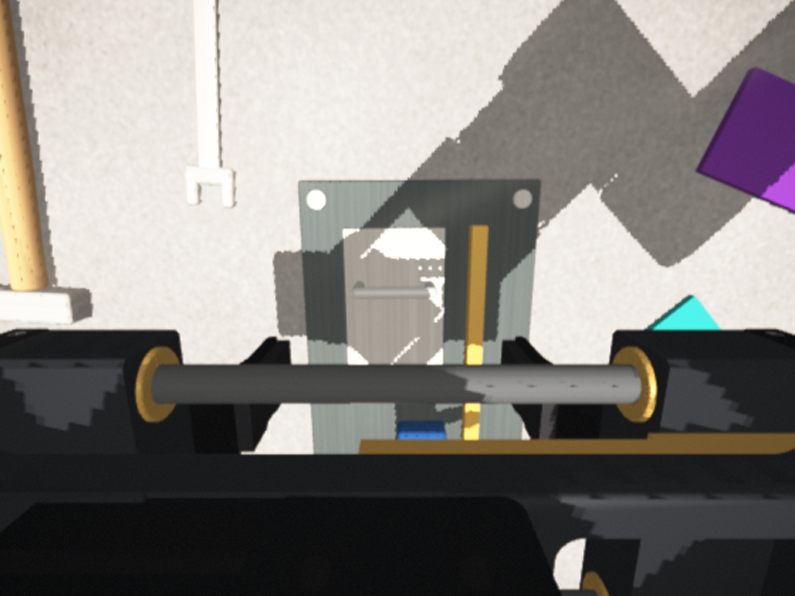

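The wrist view puts the plate's loading edge at (299,181) to (541,180), the bracket's back corners at (343,229) and (445,228), the rod at (352,290) to (440,293), and the rail's face end at (470,226). The gripper hides the clamp.

Run:
```python
from h import *
s=np.load('s1.npy',allow_pickle=True).item(); C=cam('wrist',s); p=lambda L:(np.array(L,float)+.5)/1.42-.5
th=np.radians(14.26);t=np.array([570.5,-114.9]);Q=np.array([[np.cos(th),-np.sin(th)],[np.sin(th),np.cos(th)]])
g=lambda L,z:np.round((ray(C,p(L),z)[:,:2]-t)@Q,1)
print('plate',g([(299,181),(541,180)],15)); print('brk',g([(343,229),(445,228),(346,364),(443,364)],23)); print('rail',g([(470,226),(464,430)],29),'rod',g([(354,289),(438,292)],55))
# enlarged crop for check
im=cv2.imread('pics/w1raw.png')[120:265,205:390]; cv2.imwrite('pics/w1c.png',cv2.resize(im,None,fx=4,fy=4,interpolation=cv2.INTER_CUBIC))
```

```text
plate [[-164.4  -94.4]
 [-165.2   92.8]]
brk [[-128.3  -60.5]
 [-129.    18.6]
 [ -16.4  -61.3]
 [ -16.4   20.1]]
rail [[-130.9   36.8]
 [  41.7   39.1]] rod [[-87.5 -49.9]
 [-85.2  11. ]]
```

View pics/w1c.png

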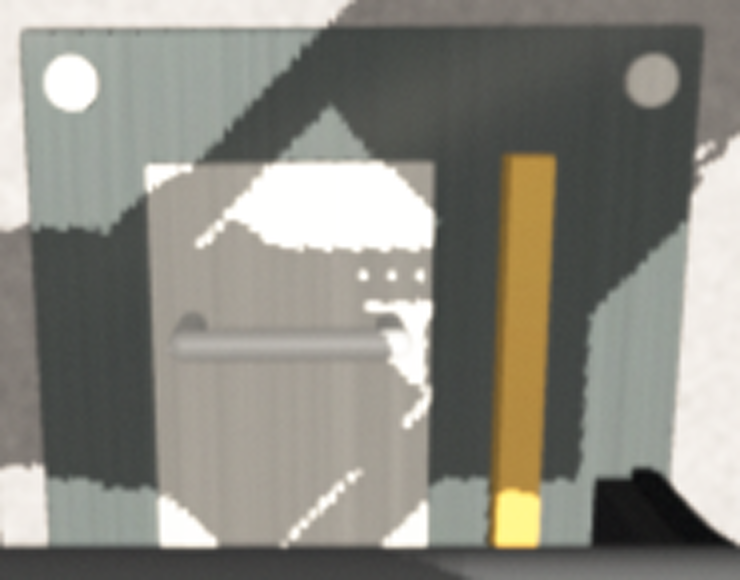

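```bash
cat >> h.py <<'E'
th=np.radians(14.26);t=np.array([570.5,-114.9]);Q=np.array([[np.cos(th),-np.sin(th)],[np.sin(th),np.cos(th)]])
F=lambda x,y,z:[*(Q@[x,y]+t),z]   # fixture xy -> world
inF=lambda p:Q.T@(np.array(p[:2])-t)
E
python3 - <<'E'
from h import *
print(delta(F(-84,-21,105),104.3))
E
```

```text
(array([-0.0031,  0.001 ,  0.1541]), array([-0.2, -0.1, -0. ]))
```

drive_tool([
  [[-0.003,0.001,0.06],[-0.1,0,-0.1],-1],
  [[-0.003,0.001,0.11],[-0.1,0,-0.1],-1],
  [[-0.003,0.001,0.145],[-0.1,0,-0.1],-1],
  [[-0.003,0.001,0.154],[-0.1,0,-0.1],-1],
  [[-0.003,0.001,0.154],[-0.1,0,-0.1],1],
  [[-0.003,0.001,0.154],[-0.1,0,-0.1],1],
  [[-0.003,0.001,0.154],[-0.1,0,-0.1],1],
  [[-0.003,0.001,0.154],[-0.1,0,-0.1],1],
], force=15)

```text
clock: 2.9
eef_pos: [494.8, -155.9, 106.4]
tcp_rot: [179.9, 0.0, 104.4]
contact_force: [0.0, 3.2, 5.9]
gripper_width: 63.5
```

Run:
```python
from h import *
s=robot.get_state();print(inF(s['eef_pos']),delta(F(-31,-1,105),104.3))
```

```text
[-83.45710683 -21.12091658] (array([0.02  , 0.0525, 0.0015]), array([0.1, 0. , 0.1]))
```

drive_tool([
  [[0,0.012,0],[0,0,0],1],
  [[0,0.026,0],[0,0,0],1],
  [[0,0.04,0],[0,0,0],1],
  [[0.005,0.049,0],[0,0,0],1],
  [[0.012,0.05,0],[0,0,0],1],
  [[0.018,0.05,0],[0,0,0],1],
  [[0.018,0.05,0],[0,0,0],1],
])

```text
clock: 3.78
eef_pos: [539.0, -125.1, 106.5]
tcp_rot: [179.9, -0.0, 104.3]
contact_force: [3.1, 1.5, -0.7]
gripper_width: 63.1
```

Run:
```python
from h import *
s=robot.get_state();print(inF(s['eef_pos']),Q.T@s['contact_force'][:2],s['contact_force'][2],delta(F(-30,0,105),104.3))
```

```text
[-33.02156101  -2.14911416] [3.3805426  0.73239919] -0.7305809686322114 (array([0.0021, 0.003 , 0.0015]), array([ 0.1, -0. ,  0. ]))
```

drive_tool([
  [[0,0.002,0],[0,0,0],1],
  [[0,0.004,0],[0,0,0],1],
  [[0,0.004,0],[0,0,0],1],
])

```text
clock: 4.15
eef_pos: [541.4, -123.8, 106.5]
tcp_rot: [-179.9, -0.1, 104.4]
contact_force: [-5.4, -1.7, 4.4]
gripper_width: 63.4
```

Run:
```python
from h import *
s=robot.get_state();print(inF(s['eef_pos']),Q.T@s['contact_force'][:2],s['contact_force'][2],s['torque'],delta(F(-30,0,105),104.3))
```

```text
[-30.35186744  -1.47655516] [-5.65594961 -0.33031895] 4.37477234957053 [-0.30543746  0.85336031 -0.03437443] (array([0.0015, 0.0004, 0.0015]), array([-0.1, -0.1,  0.1]))
```

drive_tool([
  [[0.002,0.001,0],[0,0,0],1],
  [[0.004,0.002,0],[0,0,0],1],
  [[0.004,0.002,0],[0,0,0],1],
])

```text
clock: 4.53
eef_pos: [541.7, -122.7, 106.6]
tcp_rot: [-179.8, 0.1, 104.4]
contact_force: [-7.2, -14.4, 1.1]
gripper_width: 63.4
```

Run:
```python
from h import *
s=robot.get_state();print(inF(s['eef_pos']),Q.T@s['contact_force'][:2],s['contact_force'][2],s['torque'],s['tcp_rot'])
```

```text
[-29.84676809  -0.49980302] [-10.53632875 -12.17635663] 1.124938542816373 [-2.3663042   1.3080694  -0.47865408] [-1.79808170e+02  1.14415102e-01  1.04365361e+02]
```

drive_tool([
  [[0,0,0],[0,0,0],0.7],
  [[0,0,0],[0,0,0],0.3],
  [[0,0,0],[0,0,0],0],
  [[0,0,0],[0,0,0],-0.6],
  [[0,0,-0.03],[0,0,0],-0.8],
  [[0,-0.02,-0.09],[0,0,0],-0.8],
  [[0,-0.08,-0.14],[0,0,0],-0.8],
  [[0,-0.14,-0.16],[0,0,0],-0.8],
])

```text
clock: 5.52
eef_pos: [421.8, -153.8, 263.0]
tcp_rot: [179.9, 0.4, 104.5]
contact_force: [-0.7, -0.8, 0.7]
gripper_width: 78.3
```

Run:
```python
from h import *
for n in('top','scene'):
    im=robot.grab_frame(n)[:,:,::-1]; cv2.imwrite(f'pics/{n}1.png',im)
a=cv2.resize(cv2.imread('pics/top1.png')[150:280,270:370],None,fx=4,fy=4,interpolation=cv2.INTER_CUBIC)
b=cv2.resize(cv2.imread('pics/scene1.png')[180:280,195:293],None,fx=4,fy=4,interpolation=cv2.INTER_CUBIC)
b=cv2.copyMakeBorder(b,0,120,0,0,cv2.BORDER_CONSTANT); cv2.imwrite('pics/c2.png',np.hstack([a,b]))
s=robot.get_state();print(s['eef_pos'],s['contact_force'])
```

```text
[ 417.46748208 -152.65171274  262.8547615 ] [0.26853053 0.31860382 0.3027773 ]
```

View pics/c2.png

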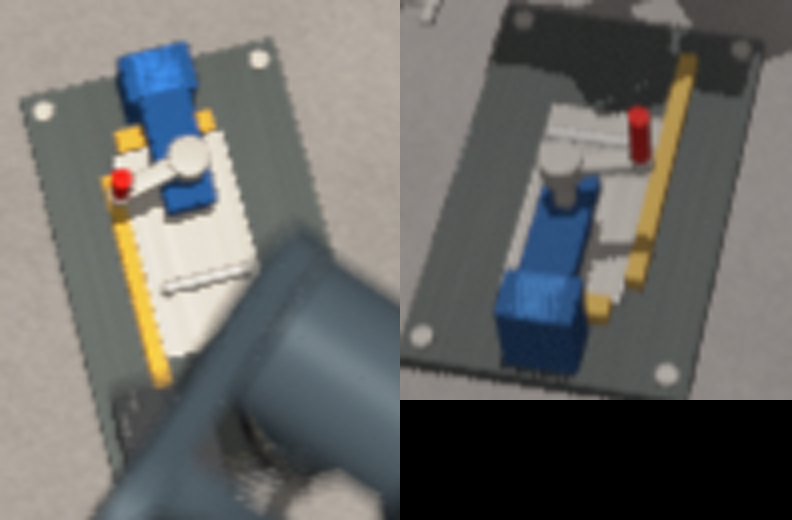

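The crops show the bracket touching the rail and the end-stop pieces. Handle top is at about (121,180) on the left and (640,114) on the right; its lower end is at (641,160) on the right. Hub top is at (189,157) and (562,152).

Run:
```python
from h import *
from scipy.optimize import least_squares
Ct,Cs=cam('top'),cam('scene')
pt=lambda u:np.array([270,150])+(np.array(u)+.5)/4-.5
ps=lambda u:np.array([195,180])+(np.array(u)-[400,0]+.5)/4-.5
tri=lambda a,b:(lambda r:(np.round([*inF(r.x),r.x[2]],1),np.round(r.fun,2)))(least_squares(lambda X:np.r_[proj(Ct,X)[0]-pt(a),proj(Cs,X)[0]-ps(b)],[600,-80,120]))
print('handle top',tri((121,180),(640,114)));print('hub top',tri((189,157),(562,152)))
for n,z in(('rail near corner +x',29),):print('bracket rail', )
f=lambda L,z:np.round([inF(q) for q in ray(Ct,[pt(u) for u in L],z)],1)
print('corner(+x,-y),(-x,+y)',f([(215,132),(172,356)],23)); print('rod',f([(165,290),(249,269)],55)); print('plate',f([(21,101),(270,38)],15))
g=lambda L,z:np.round([inF(q) for q in ray(Cs,[ps(u) for u in L],z)],1)
print('scene plate',g([(686,399),(765,42)],15),'handle z scan',[g([(640,114)],z)[0].tolist() for z in(140,150,160)])
```

```text
handle top (array([ 26.9,  48.6, 161.4]), array([ 0.23, -0.09,  0.23,  0.02]))
hub top (array([ 38.6,  -0. , 126.4]), array([-0.02,  0.01, -0.02, -0.  ]))
bracket rail
corner(+x,-y),(-x,+y) [[ 74.2 -35. ]
 [-74.4  34.4]]
rod [[-32.6  30.5]
 [-32.  -28.9]]
plate [[131.7  94.2]
 [134.6 -92.5]]
scene plate [[ 134.1   94.5]
 [-160.5   93.4]] handle z scan [[11.2, 43.8], [18.6, 45.8], [25.9, 47.8]]
```

Run:
```python
from h import *
print(delta(F(28.3,48.6,255),104.3),delta(F(28.3,48.6,194),104.3))
```

```text
(array([0.0475, 0.186 , 0.0072]), array([-0.2,  0.1, -0. ])) (array([0.0476, 0.1861, 0.0682]), array([-0.2,  0.1, -0. ]))
```

drive_tool([
  [[0.015,0.06,0.003],[-0.2,0.1,0],-0.5],
  [[0.03,0.12,0.005],[-0.2,0.1,0],0],
  [[0.045,0.17,0.007],[-0.2,0.1,0],0.35],
  [[0.0475,0.186,0.007],[-0.2,0.1,0],0.35],
  [[0.0475,0.186,0.007],[-0.2,0.1,0],0.35],
  [[0.0475,0.186,0.007],[-0.2,0.1,0],0.35],
])

```text
clock: 6.38
eef_pos: [584.8, -61.0, 254.9]
tcp_rot: [-179.9, 0.0, 104.2]
contact_force: [0.4, 0.2, -0.7]
gripper_width: 30.6
```

Run:
```python
from h import *
s=robot.get_state();print(inF(s['eef_pos']),delta(F(28.3,48.6,194),104.3))
cv2.imwrite('pics/scene2.png',cv2.resize(robot.grab_frame('scene')[140:280,180:320,::-1],None,fx=4,fy=4,interpolation=cv2.INTER_CUBIC))
```

```text
[27.11756089 48.6989134 ] (array([-0.0001,  0.0012,  0.0609]), array([-0.1,  0. , -0.1]))
```

View pics/scene2.png

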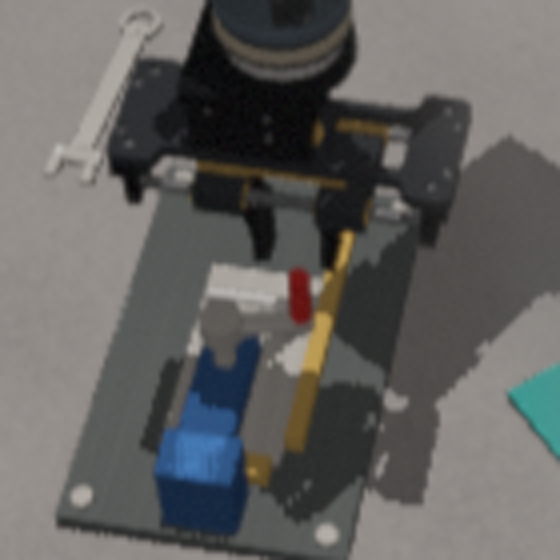

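The fingertips, at (263,255) and (328,262), stand either side of and above the red handle top at (299,272), so they are lined up. I'll descend and grip lightly.

drive_tool([
  [[0,0.001,0.02],[0,0,0],0.35],
  [[0,0.001,0.04],[0,0,0],0.35],
  [[0,0.001,0.055],[0,0,0],0.35],
  [[0,0.001,0.061],[0,0,0],0.35],
  [[0,0.001,0.061],[0,0,0],1],
  [[0,0.001,0.061],[0,0,0],1],
  [[0,0.001,0.061],[0,0,0],1],
  [[0,0.001,0.061],[0,0,0],1],
], force=15)

```text
clock: 7.42
eef_pos: [586.1, -61.3, 194.7]
tcp_rot: [180.0, 0.1, 104.2]
contact_force: [0.6, -0.9, 1.7]
gripper_width: 13.8
```

```bash
cat > crank.py <<'E'
from h import *
import sys
# crank.py a_from n step zz : rows relative to the current measured pose, helix about (40,0); angles in deg, clockwise
s=robot.get_state(); a0,n,st=map(float,sys.argv[1:4]); e=inF(s['eef_pos']); d=e-[40,0]
print('TCP F',np.round([*e,s['eef_pos'][2]],1),'angle',np.degrees(np.arctan2(d[1],d[0])).round(1),'r',np.hypot(*d).round(1),'F xy z',np.round([*(Q.T@s['contact_force'][:2]),s['contact_force'][2]],1),'w',round(s['gripper_width'],1),'t',s['clock'])
z0=s['eef_pos'][2]
for i in range(1,int(n)+1):
    a=np.radians(a0-i*st); dl=delta(F(40+50*np.cos(a),50*np.sin(a),z0-i*st/30),104.3); print(list(np.round(dl[0],3)),dl[1])
E
python3 crank.py 103 6 14
```

```text
TCP F [ 28.3  48.1 194.7] angle 103.6 r 49.5 F xy z [ 0.3 -1.   1.7] w 13.8 t 7.425
[np.float64(0.002), np.float64(0.013), np.float64(0.0)] [ 0.   0.1 -0.1]
[np.float64(0.0), np.float64(0.025), np.float64(0.001)] [ 0.   0.1 -0.1]
[np.float64(-0.004), np.float64(0.036), np.float64(0.001)] [ 0.   0.1 -0.1]
[np.float64(-0.012), np.float64(0.046), np.float64(0.002)] [ 0.   0.1 -0.1]
[np.float64(-0.021), np.float64(0.054), np.float64(0.002)] [ 0.   0.1 -0.1]
[np.float64(-0.032), np.float64(0.059), np.float64(0.003)] [ 0.   0.1 -0.1]
```

Gripped, with a width of 13.8 against the 14 mm handle. Now winding; the first move is short, to test the resistance.

drive_tool([
  [[0.002,0.013,0.0],[0,0,0],1],
  [[0.0,0.025,0.001],[0,0,0],1],
  [[-0.004,0.036,0.001],[0,0,0],1],
  [[-0.012,0.046,0.002],[0,0,0],1],
  [[-0.021,0.054,0.002],[0,0,0],1],
  [[-0.032,0.059,0.003],[0,0,0],1],
  [[-0.032,0.059,0.003],[0,0,0],1],
])

```text
clock: 8.3
eef_pos: [651.9, -78.7, 191.8]
tcp_rot: [179.9, 0.1, 104.2]
contact_force: [-2.2, -1.6, 1.9]
gripper_width: 13.4
```

```bash
sed -i 's/print(list(np.round(dl\[0\],3)),dl\[1\])/print(np.round(dl[0],3).tolist(),dl[1])/' crank.py; python3 crank.py 19 7 16
```

```text
TCP F [ 87.9  15.1 191.8] angle 17.5 r 50.2 F xy z [-2.5 -1.   1.9] w 13.4 t 8.3
[-0.012, 0.002, 0.001] [ 0.1  0.1 -0.1]
[-0.026, 0.001, 0.001] [ 0.1  0.1 -0.1]
[-0.039, -0.004, 0.002] [ 0.1  0.1 -0.1]
[-0.05, -0.012, 0.002] [ 0.1  0.1 -0.1]
[-0.059, -0.024, 0.003] [ 0.1  0.1 -0.1]
[-0.064, -0.036, 0.003] [ 0.1  0.1 -0.1]
[-0.065, -0.05, 0.004] [ 0.1  0.1 -0.1]
```

drive_tool([
  [[-0.012,0.002,0.001],[0,0,0],1],
  [[-0.026,0.001,0.001],[0,0,0],1],
  [[-0.039,-0.004,0.002],[0,0,0],1],
  [[-0.05,-0.012,0.002],[0,0,0],1],
  [[-0.059,-0.024,0.003],[0,0,0],1],
  [[-0.064,-0.036,0.003],[0,0,0],1],
  [[-0.065,-0.05,0.004],[0,0,0],1],
  [[-0.065,-0.05,0.004],[0,0,0],1],
])

```text
clock: 9.3
eef_pos: [618.6, -154.9, 188.0]
tcp_rot: [179.9, 0.2, 104.1]
contact_force: [-1.4, 1.5, 2.3]
gripper_width: 13.3
```

```bash
python3 crank.py -93 7 16
```

```text
TCP F [ 36.7 -50.6 188. ] angle -93.7 r 50.7 F xy z [-1.   1.8  2.3] w 13.3 t 9.3
[0.003, -0.013, 0.0] [ 0.1  0.2 -0.2]
[0.01, -0.025, 0.001] [ 0.1  0.2 -0.2]
[0.019, -0.036, 0.002] [ 0.1  0.2 -0.2]
[0.031, -0.043, 0.002] [ 0.1  0.2 -0.2]
[0.044, -0.046, 0.002] [ 0.1  0.2 -0.2]
[0.058, -0.046, 0.003] [ 0.1  0.2 -0.2]
[0.072, -0.042, 0.004] [ 0.1  0.2 -0.2]
```

drive_tool([
  [[0.003,-0.013,0.0],[0,0,0],1],
  [[0.01,-0.025,0.001],[0,0,0],1],
  [[0.019,-0.036,0.002],[0,0,0],1],
  [[0.031,-0.043,0.002],[0,0,0],1],
  [[0.044,-0.046,0.003],[0,0.1,-0.1],1],
  [[0.058,-0.046,0.003],[0,0.1,-0.1],1],
  [[0.072,-0.042,0.004],[0,0.1,-0.1],1],
  [[0.072,-0.042,0.004],[0,0.1,-0.1],1],
])

```text
clock: 10.3
eef_pos: [560.7, -93.6, 184.1]
tcp_rot: [179.9, 0.0, 104.3]
contact_force: [1.9, 0.8, 4.1]
gripper_width: 13.8
```

```bash
python3 crank.py -205 7 16
```

```text
TCP F [ -4.3  23.1 184.1] angle 152.4 r 49.9 F xy z [2.  0.3 4.1] w 13.8 t 10.3
[0.01, 0.006, 0.0] [0.1 0.  0. ]
[0.019, 0.017, 0.001] [0.1 0.  0. ]
[0.025, 0.03, 0.002] [0.1 0.  0. ]
[0.027, 0.043, 0.002] [0.1 0.  0. ]
[0.025, 0.057, 0.003] [0.1 0.  0. ]
[0.02, 0.07, 0.003] [0.1 0.  0. ]
[0.011, 0.081, 0.004] [0.1 0.  0. ]
```

drive_tool([
  [[0.01,0.006,0.0],[0,0,0],1],
  [[0.019,0.017,0.001],[0,0,0],1],
  [[0.025,0.03,0.001],[0,0,0],1],
  [[0.027,0.043,0.002],[0,0,0],1],
  [[0.025,0.057,0.003],[0,0,0],1],
  [[0.02,0.07,0.003],[0,0,0],1],
  [[0.011,0.081,0.004],[0,0,0],1],
  [[0.011,0.081,0.004],[0,0,0],1],
])

```text
clock: 11.3
eef_pos: [635.7, -62.6, 180.4]
tcp_rot: [-179.9, -0.1, 104.3]
contact_force: [-0.9, -2.1, 6.8]
gripper_width: 13.6
```

```bash
python3 crank.py -317 8 9
```

```text
TCP F [ 76.1  34.6 180.4] angle 43.8 r 50.0 F xy z [-1.4 -1.8  6.8] w 13.6 t 11.3
[-0.007, 0.005, 0.0] [-0.1 -0.1  0. ]
[-0.014, 0.009, 0.001] [-0.1 -0.1  0. ]
[-0.021, 0.012, 0.001] [-0.1 -0.1  0. ]
[-0.028, 0.014, 0.001] [-0.1 -0.1  0. ]
[-0.036, 0.014, 0.001] [-0.1 -0.1  0. ]
[-0.044, 0.013, 0.002] [-0.1 -0.1  0. ]
[-0.052, 0.011, 0.002] [-0.1 -0.1  0. ]
[-0.059, 0.008, 0.002] [-0.1 -0.1  0. ]
```

drive_tool([
  [[-0.007,0.005,0.0],[0,0,0],1],
  [[-0.014,0.009,0.0],[0,0,0],1],
  [[-0.021,0.012,0.0],[0,0,0],1],
  [[-0.028,0.014,0.001],[0,0,0],1],
  [[-0.036,0.014,0.001],[0,0,0],1],
  [[-0.044,0.013,0.001],[0,0,0],1],
  [[-0.052,0.011,0.001],[0,0,0],1],
  [[-0.059,0.008,0.001],[0,0,0],1],
])

```text
clock: 12.3
eef_pos: [658.4, -116.5, 178.5]
tcp_rot: [-180.0, -0.2, 104.3]
contact_force: [3.8, 4.5, -0.5]
gripper_width: 13.2
```

```bash
python3 crank.py -387 8 8
```

```text
TCP F [ 84.8 -23.2 178.5] angle -27.4 r 50.5 F xy z [ 4.8  3.4 -0.5] w 13.2 t 12.3
[-0.006, -0.004, 0.0] [-0.  -0.2  0. ]
[-0.011, -0.008, 0.0] [-0.  -0.2  0. ]
[-0.016, -0.013, 0.001] [-0.  -0.2  0. ]
[-0.02, -0.019, 0.001] [-0.  -0.2  0. ]
[-0.023, -0.025, 0.001] [-0.  -0.2  0. ]
[-0.025, -0.032, 0.002] [-0.  -0.2  0. ]
[-0.026, -0.039, 0.002] [-0.  -0.2  0. ]
[-0.027, -0.046, 0.002] [-0.  -0.2  0. ]
```

drive_tool([
  [[-0.006,-0.004,0.0],[0,0,0],1],
  [[-0.011,-0.008,0.0],[0,0,0],1],
  [[-0.016,-0.013,0.001],[0,0,0],1],
  [[-0.02,-0.019,0.001],[0,0,0],1],
  [[-0.023,-0.025,0.001],[0,0,0],1],
  [[-0.025,-0.032,0.002],[0,0,0],1],
])

```text
clock: 13.05
eef_pos: [633.7, -149.6, 176.7]
tcp_rot: [180.0, -0.1, 104.3]
contact_force: [4.2, 0.4, 2.6]
gripper_width: 13.4
```

```bash
python3 crank.py -435 8 7
```

```text
TCP F [ 52.7 -49.2 176.7] angle -75.5 r 50.8 F xy z [ 4.2 -0.7  2.6] w 13.4 t 13.05
[-0.0, -0.006, 0.0] [ 0.  -0.1  0. ]
[-0.001, -0.012, 0.0] [ 0.  -0.1  0. ]
[-0.0, -0.018, 0.001] [ 0.  -0.1  0. ]
[0.0, -0.024, 0.001] [ 0.  -0.1  0. ]
[0.002, -0.03, 0.001] [ 0.  -0.1  0. ]
[0.005, -0.035, 0.001] [ 0.  -0.1  0. ]
[0.008, -0.041, 0.002] [ 0.  -0.1  0. ]
[0.012, -0.046, 0.002] [ 0.  -0.1  0. ]
```

drive_tool([
  [[0,-0.006,0.0],[0,0,0],1],
  [[0,-0.012,0.0],[0,0,0],1],
  [[0,-0.018,0.001],[0,0,0],1],
  [[0.001,-0.024,0.001],[0,0,0],1],
  [[0.003,-0.03,0.001],[0,0,0],1],
  [[0.006,-0.035,0.001],[0,0,0],1],
])

```text
clock: 13.8
eef_pos: [597.5, -153.8, 175.5]
tcp_rot: [-179.9, 0.0, 104.4]
contact_force: [2.8, -6.2, -1.5]
gripper_width: 13.1
```

```bash
python3 crank.py -477 8 7
```

```text
TCP F [ 16.6 -44.4 175.5] angle -117.9 r 50.2 F xy z [ 1.2 -6.7 -1.5] w 13.1 t 13.8
[0.003, -0.004, 0.0] [-0.1  0.   0.1]
[0.007, -0.009, 0.0] [-0.1  0.   0.1]
[0.011, -0.014, 0.001] [-0.1  0.   0.1]
[0.016, -0.018, 0.001] [-0.1  0.   0.1]
[0.021, -0.021, 0.001] [-0.1  0.   0.1]
[0.026, -0.023, 0.001] [-0.1  0.   0.1]
[0.032, -0.025, 0.002] [-0.1  0.   0.1]
[0.038, -0.026, 0.002] [-0.1  0.   0.1]
```

drive_tool([
  [[0.003,-0.004,0.0],[0,0,0],1],
  [[0.007,-0.009,0.0],[0,0,0],1],
  [[0.011,-0.014,0.001],[0,0,0],1],
  [[0.016,-0.018,0.001],[0,0,0],1],
  [[0.021,-0.021,0.001],[0,0,0],1],
  [[0.026,-0.023,0.001],[0,0,0],1],
])

```text
clock: 14.55
eef_pos: [568.4, -133.9, 174.2]
tcp_rot: [-179.9, 0.0, 104.4]
contact_force: [4.6, -3.5, -6.0]
gripper_width: 13.4
```

```bash
python3 crank.py -519 8 6
```

```text
TCP F [ -6.7 -18.  174.2] angle -159.0 r 50.0 F xy z [ 3.6 -4.5 -6. ] w 13.4 t 14.55
[0.005, -0.002, 0.0] [-0.1  0.   0.1]
[0.01, -0.003, 0.0] [-0.1  0.   0.1]
[0.015, -0.003, 0.001] [-0.1  0.   0.1]
[0.021, -0.003, 0.001] [-0.1  0.   0.1]
[0.026, -0.003, 0.001] [-0.1  0.   0.1]
[0.031, -0.002, 0.001] [-0.1  0.   0.1]
[0.036, 0.0, 0.001] [-0.1  0.   0.1]
[0.041, 0.002, 0.002] [-0.1  0.   0.1]
```

drive_tool([
  [[0.005,-0.002,0.001],[0,0,0],1],
  [[0.01,-0.003,0.001],[0,0,0],1],
  [[0.015,-0.003,0.002],[0,0,0],1],
  [[0.021,-0.003,0.002],[0,0,0],1],
  [[0.026,-0.003,0.002],[0,0,0],1],
])

```text
clock: 15.18
eef_pos: [560.1, -113.1, 173.7]
tcp_rot: [-180.0, 0.5, 104.5]
contact_force: [2.1, -12.8, 0.9]
gripper_width: 13.2
```

```bash
python3 crank.py -549 8 5
```

```text
TCP F [ -9.6   4.3 173.7] angle 175.0 r 49.8 F xy z [ -1.1 -12.9   0.9] w 13.2 t 15.175
[0.008, 0.001, 0.0] [-0.   0.5  0.2]
[0.012, 0.002, 0.0] [-0.   0.5  0.2]
[0.016, 0.004, 0.0] [-0.   0.5  0.2]
[0.02, 0.006, 0.0] [-0.   0.5  0.2]
[0.024, 0.008, 0.001] [-0.   0.5  0.2]
[0.027, 0.011, 0.001] [-0.   0.5  0.2]
[0.03, 0.014, 0.001] [-0.   0.5  0.2]
[0.033, 0.017, 0.001] [-0.   0.5  0.2]
```

Resistance has risen to 13 N. I'll continue in small steps.

drive_tool([
  [[0.003,0,0.0],[0,0,0],1],
  [[0.005,0.001,0.0],[0,0,0],1],
  [[0.005,0.001,0.0],[0,0,0],1],
])

```text
clock: 15.55
eef_pos: [560.0, -111.3, 173.8]
tcp_rot: [-179.9, 0.9, 104.7]
contact_force: [0.6, -13.6, -3.0]
gripper_width: 13.7
```

```bash
python3 crank.py -190 3 4
```

```text
TCP F [ -9.3   6.1 173.8] angle 172.9 r 49.7 F xy z [ -2.8 -13.3  -3. ] w 13.7 t 15.55
[0.006, 0.001, 0.0] [-0.1  0.9  0.4]
[0.009, 0.002, 0.0] [-0.1  0.9  0.4]
[0.013, 0.003, 0.0] [-0.1  0.9  0.4]
```

drive_tool([
  [[0.001,0,0.0],[0,0,0],1],
  [[0.003,0,0.0],[0,-0.0,0],1],
  [[0.005,0.001,0.0],[0,0,0],1],
  [[0.005,0.001,0.0],[0,0,0],1],
], force=22)

```text
clock: 16.05
eef_pos: [559.8, -109.6, 173.8]
tcp_rot: [-179.8, 1.3, 104.8]
contact_force: [0.6, -14.1, -3.6]
gripper_width: 12.8
```

```bash
python3 crank.py -190 1 4
python3 - <<'E'
from h import *
im=robot.grab_frame('scene')[:,:,::-1]; cv2.imwrite('pics/scene3.png',cv2.resize(im[140:280,180:320],None,fx=4,fy=4,interpolation=cv2.INTER_CUBIC))
E
```

```text
TCP F [ -9.1   7.8 173.8] angle 171.0 r 49.7 F xy z [ -2.9 -13.8  -3.6] w 12.8 t 16.05
[0.004, 0.001, 0.0] [-0.2  1.3  0.5]
```

View pics/scene3.png

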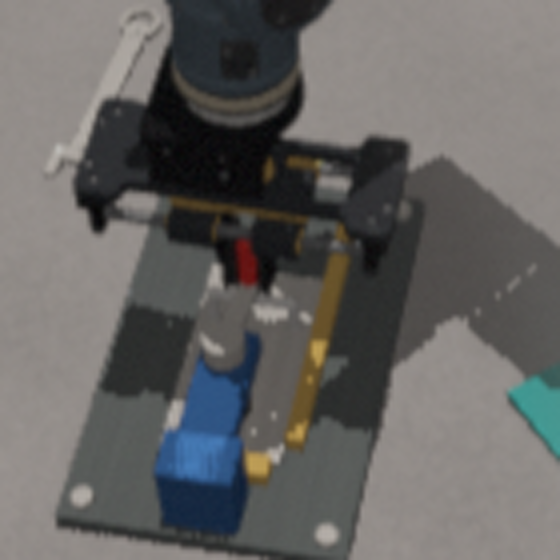

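drive_tool([
  [[0.002,0,0.0],[0,0.6,0.2],1],
  [[0.005,0.001,0.0],[0,1.3,0.5],1],
  [[0.007,0.001,0.0],[0,1.3,0.5],1],
  [[0.007,0.001,0.0],[0,1.3,0.5],1],
])

```text
clock: 16.6
eef_pos: [559.7, -107.0, 173.8]
tcp_rot: [-179.8, 0.5, 104.5]
contact_force: [2.4, -15.2, -5.6]
gripper_width: 13.4
```

```bash
python3 crank.py -190 1 4
```

```text
TCP F [ -8.5  10.3 173.8] angle 168.0 r 49.6 F xy z [ -1.4 -15.3  -5.6] w 13.4 t 16.6
[0.002, -0.0, 0.0] [-0.2  0.5  0.2]
```

drive_tool([
  [[0.003,0.001,0.0],[0,0.5,0.2],1],
  [[0.006,0.002,0.001],[0,0.5,0.2],1],
  [[0.008,0.002,0.001],[0,0.5,0.2],1],
  [[0.008,0.002,0.001],[0,0.5,0.2],1],
])

```text
clock: 17.1
eef_pos: [559.8, -103.4, 173.6]
tcp_rot: [-179.7, 0.5, 104.5]
contact_force: [-0.3, -16.8, 0.0]
gripper_width: 13.2
```

```bash
python3 crank.py -194 1 4
```

```text
TCP F [ -7.5  13.8 173.6] angle 163.8 r 49.5 F xy z [ -4.4 -16.2   0. ] w 13.2 t 17.1
[0.002, -0.0, 0.0] [-0.3  0.5  0.2]
```

drive_tool([
  [[0.003,0.001,0.0],[0,0.5,0.2],1],
  [[0.006,0.002,0.001],[0,0.5,0.2],1],
  [[0.009,0.003,0.001],[0,0.5,0.2],1],
  [[0.009,0.003,0.001],[0,0.5,0.2],1],
])

```text
clock: 17.6
eef_pos: [560.3, -99.0, 173.5]
tcp_rot: [-179.5, 0.6, 104.5]
contact_force: [-1.8, -17.8, -0.2]
gripper_width: 13.1
```

```bash
python3 crank.py -200 1 4
```

```text
TCP F [ -6.   18.  173.5] angle 158.6 r 49.4 F xy z [ -6.1 -16.8  -0.2] w 13.1 t 17.6
[0.002, 0.0, 0.0] [-0.5  0.6  0.2]
```

drive_tool([
  [[0.003,0.001,0.0],[-0.2,0.6,0.2],1],
  [[0.006,0.002,0.001],[-0.4,0.6,0.2],1],
  [[0.009,0.004,0.001],[-0.4,0.6,0.2],1],
  [[0.009,0.004,0.001],[-0.4,0.6,0.2],1],
], force=26)

```text
clock: 18.1
eef_pos: [560.9, -94.5, 173.3]
tcp_rot: [-179.6, 0.5, 104.5]
contact_force: [-4.0, -19.8, 2.5]
gripper_width: 13.2
```

```bash
python3 crank.py -205 1 4
```

```text
TCP F [ -4.3  22.1 173.3] angle 153.5 r 49.5 F xy z [ -8.7 -18.2   2.5] w 13.2 t 18.1
[0.002, 0.001, 0.0] [-0.4  0.5  0.2]
```

drive_tool([
  [[0.003,0.002,0.0],[-0.2,0.5,0.2],1],
  [[0.006,0.004,0.001],[-0.4,0.5,0.2],1],
  [[0.009,0.005,0.001],[-0.4,0.5,0.2],1],
  [[0.009,0.005,0.001],[-0.4,0.5,0.2],1],
])

```text
clock: 18.6
eef_pos: [561.9, -90.2, 173.2]
tcp_rot: [-179.7, 0.6, 104.6]
contact_force: [-4.7, -22.2, 4.1]
gripper_width: 13.3
```

```bash
python3 crank.py -210 1 4
```

```text
TCP F [ -2.3  26.  173.2] angle 148.4 r 49.6 F xy z [-10.  -20.3   4.1] w 13.3 t 18.6
[0.002, 0.001, 0.0] [-0.3  0.6  0.3]
```

Run:
```python
from h import *
C=cam('scene'); im=robot.grab_frame('scene')[:,:,::-1]; cv2.imwrite('pics/scene4raw.png',im)
old=cv2.resize(cv2.imread('pics/scene3.png'),(140,140),interpolation=cv2.INTER_AREA)
def red(c): 
    h=cv2.cvtColor(np.ascontiguousarray(c),cv2.COLOR_BGR2HSV);m=((h[...,0]<8)|(h[...,0]>172))&(h[...,1]>170)&(h[...,2]>60);y,x=np.nonzero(m);return x.mean()+180,y.mean()+140,y.max()+140,len(x)
print('old',red(old),'new',red(im[140:280,180:320]))
for x,y,z in((-9.1,7.8-1.2,123),(-2.3,26-.5,122)): print(proj(C,F(x,y,z)),proj(C,F(x,y,z-7)))
cv2.imwrite('pics/scene4.png',cv2.resize(im[180:250,200:290],None,fx=7,fy=7,interpolation=cv2.INTER_CUBIC))
```

```text
old (np.float64(240.97560975609755), np.float64(205.0731707317073), np.int64(210), 41) new (np.float64(247.92857142857144), np.float64(208.64285714285714), np.int64(213), 42)
[[242.1828566  203.77513469]] [[242.35460934 205.46525992]]
[[248.9383326  207.20057437]] [[249.07896751 208.88152966]]
```

View pics/scene4.png

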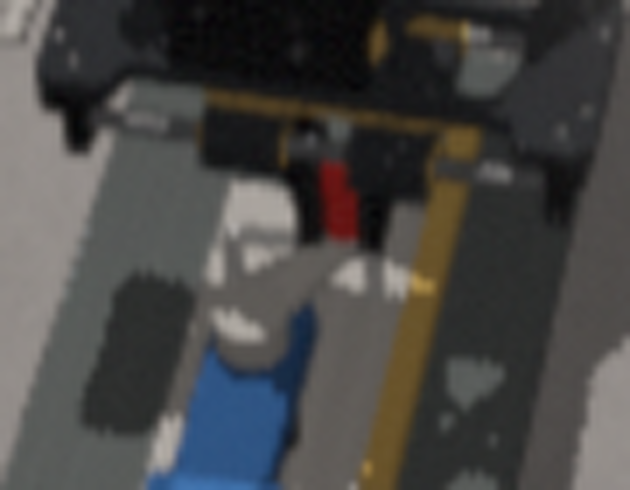

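The crop shows the handle still held and the crank really turning: the red centroid moved (7.0,3.6) px, and (6.8,3.4) was predicted. The crank has turned about 676° and is not at a firm stop yet, so I'll continue gently.

drive_tool([
  [[0.003,0.002,0.0],[-0.2,0.6,0.2],1],
  [[0.006,0.004,0.001],[-0.3,0.6,0.2],1],
  [[0.009,0.006,0.001],[-0.3,0.6,0.2],1],
  [[0.009,0.006,0.001],[-0.3,0.6,0.2],1],
])

```text
clock: 19.15
eef_pos: [563.4, -86.1, 173.1]
tcp_rot: [-179.5, 0.6, 104.7]
contact_force: [-5.7, -23.1, 3.4]
gripper_width: 13.4
```

```bash
python3 crank.py -215 1 4
```

```text
TCP F [  0.2  29.7 173.1] angle 143.3 r 49.6 F xy z [-11.2 -21.    3.4] w 13.4 t 19.15
[0.002, 0.001, 0.0] [-0.5  0.6  0.4]
```

drive_tool([
  [[0.003,0.002,0.0],[-0.3,0.5,0.3],1],
  [[0.006,0.005,0.001],[-0.5,0.6,0.3],1],
  [[0.008,0.007,0.001],[-0.5,0.6,0.3],1],
  [[0.008,0.007,0.001],[-0.5,0.6,0.3],1],
])

```text
clock: 19.65
eef_pos: [565.0, -82.8, 173.0]
tcp_rot: [-179.4, 0.5, 104.7]
contact_force: [-9.0, -23.7, 7.1]
gripper_width: 13.2
```

```bash
python3 crank.py -220 1 4
```

```text
TCP F [  2.6  32.5 173. ] angle 139.0 r 49.5 F xy z [-14.5 -20.8   7.1] w 13.2 t 19.65
[0.002, 0.002, 0.0] [-0.6  0.5  0.4]
```

drive_tool([
  [[0.003,0.003,0.0],[-0.3,0.5,0.3],1],
  [[0.006,0.006,0.0],[-0.6,0.5,0.4],1],
  [[0.0085,0.0085,0.0],[-0.6,0.5,0.4],1],
  [[0.0085,0.0085,0.0],[-0.6,0.5,0.4],1],
])

```text
clock: 20.15
eef_pos: [567.1, -79.0, 173.0]
tcp_rot: [-179.2, 0.6, 104.7]
contact_force: [-8.4, -25.0, 3.3]
gripper_width: 13.1
```

```bash
python3 crank.py -225 1 4
```

```text
TCP F [  5.6  35.7 173. ] angle 134.0 r 49.6 F xy z [-14.3 -22.2   3.3] w 13.1 t 20.15
[0.002, 0.002, 0.0] [-0.8  0.6  0.4]
```

drive_tool([
  [[0.003,0.003,0.0],[-0.4,0.5,0.3],1],
  [[0.006,0.006,0.0],[-0.7,0.5,0.4],1],
  [[0.008,0.009,0.0],[-0.7,0.5,0.4],1],
  [[0.008,0.009,0.0],[-0.7,0.5,0.4],1],
  [[0.008,0.009,0.0],[-0.7,0.5,0.4],1],
  [[0.008,0.009,0.0],[-0.7,0.5,0.4],1],
])

```text
clock: 20.9
eef_pos: [569.2, -75.8, 172.9]
tcp_rot: [-179.1, 0.6, 104.6]
contact_force: [-11.1, -27.1, 4.0]
gripper_width: 13.1
```

```bash
python3 crank.py -230 1 4
```

```text
TCP F [  8.3  38.2 172.9] angle 129.7 r 49.6 F xy z [-17.5 -23.5   4. ] w 13.1 t 20.9
[0.002, 0.002, 0.0] [-0.9  0.6  0.3]
```

drive_tool([
  [[0,0,0.0],[-0.4,0.3,0.2],1],
  [[0,0,0.0],[-0.4,0.3,0.2],1],
  [[0,0,0.0],[-0.4,0.3,0.2],1],
])

```text
clock: 21.28
eef_pos: [566.0, -81.5, 173.1]
tcp_rot: [-178.8, 0.8, 104.7]
contact_force: [-7.2, -21.2, 1.5]
gripper_width: 13.3
```

```bash
python3 crank.py -234 1 4
```

```text
TCP F [  3.8  33.5 173.1] angle 137.3 r 49.3 F xy z [-12.2 -18.8   1.5] w 13.3 t 21.275
[0.009, 0.01, -0.0] [-1.2  0.8  0.4]
```

drive_tool([
  [[-0.004,-0.003,0.0],[-0.3,0.3,0.2],1],
  [[-0.008,-0.006,0.0],[-0.6,0.5,0.2],1],
  [[-0.012,-0.009,0.0],[-1,0.7,0.3],1],
  [[-0.016,-0.011,0.0],[-1.2,0.8,0.4],1],
  [[-0.016,-0.011,0.0],[-1.2,0.8,0.4],1],
])

```text
clock: 21.9
eef_pos: [559.5, -103.2, 173.6]
tcp_rot: [-180.0, 0.3, 104.4]
contact_force: [1.3, -12.5, -4.6]
gripper_width: 13.2
```

```bash
python3 crank.py -190 1 4
```

```text
TCP F [ -7.8  14.1 173.6] angle 163.6 r 49.8 F xy z [ -1.8 -12.4  -4.6] w 13.2 t 21.9
[-0.002, -0.001, 0.0] [-0.   0.3  0.1]
```

drive_tool([
  [[-0.003,-0.001,0.0],[0,0.3,0.1],1],
  [[-0.006,-0.001,0.0],[0,0.3,0.1],1],
  [[-0.008,-0.002,0.0],[0,0.3,0.1],1],
  [[-0.01,-0.002,0.0],[0,0.3,0.1],1],
  [[-0.01,-0.002,0.0],[0,0.3,0.1],1],
])

```text
clock: 22.52
eef_pos: [560.3, -114.7, 173.8]
tcp_rot: [-180.0, 0.2, 104.3]
contact_force: [3.8, -6.4, -2.5]
gripper_width: 13.3
```

```bash
python3 crank.py -190 1 4
```

```text
TCP F [ -9.8   2.7 173.8] angle 176.9 r 49.9 F xy z [ 2.1 -7.1 -2.5] w 13.3 t 22.525
[0.009, 0.001, 0.0] [-0.   0.2  0. ]
```

drive_tool([
  [[-0.001,0,0.0],[0,0.2,0],1],
  [[-0.003,0,0.0],[0,0.2,0],1],
  [[-0.004,0,0.0],[0,0.2,0],1],
  [[-0.004,0,0.0],[0,0.2,0],1],
])

```text
clock: 23.02
eef_pos: [561.3, -118.9, 173.8]
tcp_rot: [-180.0, 0.0, 104.4]
contact_force: [3.1, -4.1, -2.9]
gripper_width: 13.4
```

```bash
python3 crank.py -190 1 4
```

```text
TCP F [ -9.9  -1.6 173.8] angle -178.2 r 49.9 F xy z [ 2.  -4.8 -2.9] w 13.4 t 23.025
[0.014, 0.001, 0.0] [-0.   0.   0.1]
```

drive_tool([
  [[-0.001,0,0.0],[0,0,0],1],
  [[-0.003,0,0.0],[0,0,0],1],
  [[-0.005,0,0.0],[0,0,0],1],
  [[-0.005,0,0.0],[0,0,0],1],
])

```text
clock: 23.52
eef_pos: [562.7, -123.5, 173.9]
tcp_rot: [-180.0, 0.0, 104.3]
contact_force: [3.8, -1.5, -1.6]
gripper_width: 13.1
```

```bash
python3 crank.py -190 1 4
```

```text
TCP F [ -9.7  -6.5 173.9] angle -172.6 r 50.1 F xy z [ 3.3 -2.4 -1.6] w 13.1 t 23.525
[0.018, 0.001, 0.0] [-0.  0.  0.]
```

drive_tool([
  [[0,0,0.0],[0,0,0],1],
  [[-0.001,0,0.0],[0,0,0],1],
  [[-0.002,0,0.0],[0,0,0],1],
  [[-0.002,0,0.0],[0,0,0],1],
])

```text
clock: 24.02
eef_pos: [563.3, -125.3, 173.8]
tcp_rot: [180.0, -0.0, 104.3]
contact_force: [4.3, -0.2, -1.7]
gripper_width: 13.5
```

```bash
python3 crank.py -190 1 4
```

```text
TCP F [ -9.5  -8.3 173.8] angle -170.5 r 50.2 F xy z [ 4.2 -1.3 -1.7] w 13.5 t 24.025
[0.02, 0.001, 0.0] [ 0. -0.  0.]
```

drive_tool([
  [[0,0,0.0],[0,0,0],0.65],
  [[0,0,0.0],[0,0,0],0.5],
  [[0,0,0],[0,0,0],0.35],
  [[0,0,0],[0,0,0],0.35],
  [[0,0,-0.03],[0,0,0],0.35],
  [[0,0,-0.08],[0,0,0],0.35],
  [[0,-0.06,-0.1],[0,0,0],0.35],
  [[0,-0.12,-0.1],[0,0,0],0.35],
])

```text
clock: 25.02
eef_pos: [446.7, -155.5, 275.5]
tcp_rot: [179.8, 0.2, 104.4]
contact_force: [-0.7, -1.3, 0.6]
gripper_width: 28.0
```

drive_tool([
  [[0.05,-0.04,0],[0,0,0],0.35],
  [[0.1,-0.08,0],[0,0,0],0.35],
  [[0.15,-0.1,0],[0,0,0],0.35],
  [[0.2,-0.1,0],[0,0,0],0.35],
  [[0.2,-0.1,0],[0,0,0],0.35],
])

```text
clock: 25.65
eef_pos: [297.0, 16.0, 274.4]
tcp_rot: [180.0, 0.1, 104.8]
contact_force: [-0.0, -0.1, -0.0]
gripper_width: 28.4
```

Run:
```python
from h import *
for n in('top','scene'):
    im=robot.grab_frame(n)[:,:,::-1]; cv2.imwrite(f'pics/{n}5.png',im)
a=cv2.resize(cv2.imread('pics/top5.png')[150:280,270:370],None,fx=4,fy=4,interpolation=cv2.INTER_CUBIC)
b=cv2.resize(cv2.imread('pics/scene5.png')[180:280,195:293],None,fx=4,fy=4,interpolation=cv2.INTER_CUBIC)
b=cv2.copyMakeBorder(b,0,120,0,0,cv2.BORDER_CONSTANT); cv2.imwrite('pics/c5.png',np.hstack([a,b]))
s=robot.get_state();print(s['eef_pos'],s['contact_force'],s['clock'])
```

```text
[300.30925735  13.27957587 274.87478531] [-0.40125392  0.02768768 -0.84512002] 25.75
```

View pics/c5.png

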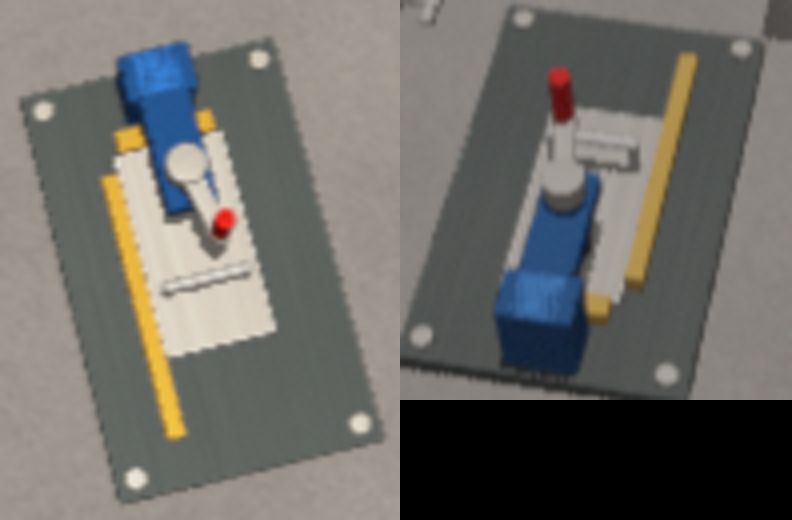

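The right crop has the handle top at about (559,76) and the hub at (563,175); the left crop has them at (225,216) and (187,163). The bracket lies against the rail and the stop pieces. I'll compute the crank angle and the bracket corners.

Run:
```python
from h import *
from scipy.optimize import least_squares
Ct,Cs=cam('top'),cam('scene')
pt=lambda u:np.array([270,150])+(np.array(u)+.5)/4-.5
ps=lambda u:np.array([195,180])+(np.array(u)-[400,0]+.5)/4-.5
def tri(a,b):
    r=least_squares(lambda X:np.r_[proj(Ct,X)[0]-pt(a),proj(Cs,X)[0]-ps(b)],[600,-80,120]);return np.array([*inF(r.x),r.x[2]]),r.fun
h,e=tri((225,215),(559,76));k,e2=tri((187,162),(563,178));d=h-k
print(h,k,e,e2,'angle',np.degrees(np.arctan2(d[1],d[0])),np.hypot(*d[:2]),'abs',np.degrees(np.arctan2(h[1],h[0]-40)))
f=lambda L,z:np.round([inF(q) for q in ray(Ct,[pt(u) for u in L],z)],1)
print('corners -x+y,-x-y,+x-y,+x+y',f([(172,356),(276,330),(219,132),(116,156)],23),'rod',f([(165,290),(249,269)],55))
```

```text
[ -6.92603557 -11.2682633  142.47704193] [ 40.89625575  -0.75267739 101.73159205] [ 0.11774525 -0.04928571  0.12391373  0.01589342] [-0.04325774  0.01795141 -0.04367535 -0.00540351] angle -167.59865915440525 48.96477401459855 abs -166.4973229810917
corners -x+y,-x-y,+x-y,+x+y [[-74.4  34.4]
 [-73.8 -40.6]
 [ 73.5 -37.8]
 [ 73.9  37.9]] rod [[-32.6  30.5]
 [-32.  -28.9]]
```

The crank rests at about -167° in the fixture frame and was let go at -170.5°. I'll wait a few seconds to see whether it creeps back, by comparing the red blob's centroid.

drive_tool([
  [[0,0,0],[0,0,0],0.35],
  [[0,0,0],[0,0,0],0.35],
  [[0,0,0],[0,0,0],0.35],
  [[0,0,0],[0,0,0],0.35],
  [[0,0,0],[0,0,0],0.35],
  [[0,0,0],[0,0,0],0.35],
  [[0,0,0],[0,0,0],0.35],
  [[0,0,0],[0,0,0],0.35],
])

```text
clock: 26.75
eef_pos: [300.3, 13.3, 274.9]
tcp_rot: [179.8, 0.2, 104.6]
contact_force: [0.1, 0.4, 0.1]
gripper_width: 28.6
```

drive_tool([
  [[0,0,0],[0,0,0],0.35],
  [[0,0,0],[0,0,0],0.35],
  [[0,0,0],[0,0,0],0.35],
  [[0,0,0],[0,0,0],0.35],
  [[0,0,0],[0,0,0],0.35],
  [[0,0,0],[0,0,0],0.35],
  [[0,0,0],[0,0,0],0.35],
  [[0,0,0],[0,0,0],0.35],
])

```text
clock: 27.75
eef_pos: [300.3, 13.3, 274.9]
tcp_rot: [179.8, 0.2, 104.6]
contact_force: [-0.1, 0.2, -0.5]
gripper_width: 28.4
```

Run:
```python
from h import *
def w(im,b):
    y0,y1,x0,x1=b;c=im[y0:y1,x0:x1].astype(float);m=np.clip(c[...,2]-np.maximum(c[...,0],c[...,1])-40,0,None);yy,xx=np.mgrid[y0:y1,x0:x1];return np.round([(m*xx).sum()/m.sum(),(m*yy).sum()/m.sum(),m.sum()],2)
for n,b in(('top',(190,220,315,335)),('scene',(190,220,225,245))):
    o=cv2.imread(f'pics/{n}5.png');im=np.ascontiguousarray(robot.grab_frame(n)[:,:,::-1]);cv2.imwrite(f'pics/{n}6.png',im)
    print(n,w(o,b),w(im,b))
print(robot.get_state()['clock'])
```

```text
top [ 325.7   204.67 3008.  ] [ 325.7   204.67 3008.  ]
scene [ 234.65  201.34 2758.  ] [ 234.65  201.34 2753.  ]
27.85
```

```bash
python3 -c "
from rig import robot
print(robot.job_done(), robot.get_state()['clock'])"
```

```text
the job is handed in; nothing more can be done
the job is handed in; nothing more can be done
```

I slid the bracket against both stops, wound the crank clockwise until it pressed firmly on the bracket, let go of everything and handed the job in at about 28 s. I could not measure the clamp force directly, so the "more than 50 N" condition rests on an estimate.

- **Seating:** I gripped the bracket by its rod and pushed until it pressed about 10 N on the end stop and 12 N on the side rail. The final top view puts its corners within about 2 mm of nominal along the fixture. Across it, three of the four are within about 2 mm. The fourth, at the loading end by the rail, reads about 6 mm off. I put that down to the pixel reading: that corner read the same before clamping, and the rod's ends still sit where they did.
- **Winding:** I turned the crank about 1.9 turns at no more than about 29 N. From about 1.75 turns the resistance rose steadily like a spring. I never met the hard stop the task describes.
- **Release:** when I eased off, the crank turned back. I let it back slowly until only about 2 N was left, then opened the fingers. It settled about 3° further back and did not move in the next 2 s.
- **Clamp force:** from the push and return forces and the screw pitch, I estimate the foot presses with about 60–95 N. That is not far above the 50 N needed.
- **Other things:** I touched nothing else on the bench, but I did not re-measure where those things lie.

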